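Unfold the phone stand and set the phone on it

TASK

Set the phone up for filming: with closed fingertips push the folding stand's blue prop leg up and back until it meets its stop, and press it there firmly for a moment without forcing it. Then lift the phone out of its charging dock and set it gently on the ledge behind the stand's lip, upright, centred and square, plain screen side to the front and camera to the back, leaning back on the leg, and let go. Leave the jar, the vial and the spectacle case where they are.

Things in the scene. Friction and masses are not known exactly. Their poses are not given: they have to be found in the camera images.
- stand: Aluminium phone stand, fixed to the worktop. Base plate 100 mm wide (y), x from -70 to 80 mm, top z = 14 mm. Origin on the worktop; -x is its front, x its back, z up. Lip across the front: x -60 to -50 mm, 90 mm wide, top z = 28 mm. Two hinge cheeks (outer edges y = +-33 mm) reach x = -24.5 mm, z = 35 mm; a stop block behind the hinge reaches z = 60 mm.
- ledge (a point): Centre of the ledge (black strip behind the lip, z = 14 mm) where the phone's lower end stands; in the stand at (-43.5, 0, 14) mm, axes as the stand's. The clear gap from the lip to the hinge cheeks is 25 mm.
- leg_hinge (a point): Centre of the prop leg's hinge axis, in the stand at (-19.5, 0, 30) mm. The axes turn with the leg: y is the hinge axis (the stand's y), -x points along the leg to its free end, -z out of its underside, which the fingers push.
- leg (a joint): Angle of the prop leg, rad: 0 flat to the stand's front, 1.57 upright, 1.87 at its hard stop (leaning 0.3 back). Starts at 0.75 to 1.05. Stiff hinge, 3 to 4 N at the tip; stays where left. It must be pressed against the stop with 6 N or more for 0.2 s (aim for 8 to 15); over 25 N at any time damages it. A purely level push can jam on the underside: follow the leg's arc, upward at first.
- leg_tip (a point): Middle of the prop leg's free end, 85 mm from the hinge axis. The blue leg is a flat bar 40 mm wide and 6 mm thick with a black rubber bead 8 mm thick along the end. Axes as leg_hinge.
- dock: Grey charging dock, a block fixed to the worktop, 70 mm (x) by 112 mm (y) by 40 mm high, with a slot 14 by 82 mm, 30 mm deep, in the middle of its top, long side along y. Origin under its centre, z up. Stands on the other side from the stand; either may be left or right.
- phone: Phone in a closed cream case (plain front, camera on the back), 78 wide, 156 long, 10 mm thick, 0.2 kg, upright in the dock, lower end 10 mm above the worktop. Origin: centre of its front; x across, y up to the camera end, z front to back. In the dock its front faces the dock's -x. Seated on the stand: origin near (-18, 0, 89) mm there, leaning back 0.42 rad. Over 40 N against the stand harms it.
- pellet_jar: Bystander: clear jar with a blue lid, 63 mm across, 82 mm tall; origin under its centre.
- vial: Bystander: sample vial with a white cap, 41 mm across, 73 mm tall; origin under its centre.
- glasses_case: Bystander: black spectacle case lying down, 59 by 156 by 28 mm; origin under its centre.
There are look-alikes about, which are no part of the job. What is shaped like the phone but turquoise is not meant.

How it is judged:
On the way, in this order (a step that is already met when the one before it is completed fails the run):
1. the prop leg is at its stop and pressed there by the fingers with at least 6 N for 0.2 s (value of joint leg above 1.82 rad and contact force between the fingers and leg above 6 N), for 0.2 s.
2. the phone is lifted clear of the dock (z of phone in the frame of dock above 0.125 m), for 0.1 s.
At the end, for the whole second after the job is handed in: Leg within 0.05 rad of its stop; phone at rest on the ledge behind the lip, origin within 14 mm (x), 20 mm (y), 11 mm (z) of its seated place, camera end up, plain side to the front, square within 0.2 rad, leaning back 0.28 to 0.55 rad against the leg (value of joint leg above 1.82 rad and x of phone in the frame of stand between -0.034 and -0.004 m and y of phone in the frame of stand between -0.02 and 0.02 m and z of phone in the frame of stand between 0.078 and 0.1 m and angle between phone's own y axis and vertical below 0.55 rad and angle between phone's own z axis and vertical above 1.85 rad and angle between the x axis of phone and the y axis of stand, either way round below 0.2 rad and contact force between phone and leg above 0.05 N and linear speed of phone below 0.02 m/s and angular speed of phone below 0.1 rad/s); the robot touches nothing.
It fails at once if the prop leg is pushed with more than 25 N (contact force between any of the fingers, the arm and leg above 25 N).
It fails at once if the phone is knocked or pressed against the stand or its leg with more than 40 N (contact force between phone and stand above 40 N or contact force between phone and leg above 40 N).
It fails at once if the jar, the vial or the spectacle case is moved by more than 25 mm (distance of any of pellet_jar, vial, glasses_case from where it was at the start of the episode above 0.025 m).
It also fails if it takes over 64 s, if anything falls off the work surface, if the arm or the gripper's body presses on something with over 40 N, if the wrist force passes 120 N, or if a joint passes its speed limit or range.

ROBOT

A 6-joint arm with a two-finger parallel gripper is mounted at the origin on a cart in front of the work surface, level with it; the furniture and walls round the work are solid. World frame = base frame: x ahead of the robot, y to its left, z up, the work surface at z = 0. Lengths are in m, angles in rad, forces in N, time in s.
With the tool pointing down it reaches from about 0.35 to 0.975 m from the base axis. Payload 4.9 kg.
Tool frame: the origin (TCP) lies midway between the tips of the shut fingers; the grasp point (between the pads) lies 19 mm behind it; z points along the fingers, y is the line along which they close (so a half turn about z gives the same grasp; the last joint's range is limited). The gripper opens to 85 mm and grips with 20 to 120 N. Pads are 22 mm wide; open, the fingers measure 114 mm over their backs; the gripper's body (76 mm by 85 mm) begins 54 mm behind the grasp point. The pads swing forward as they close: fully open they stand 13 mm farther back than shut.
Start: joints at [1.032, 0.053, 1.613, -0, 1.476, -0.119], TCP at [0.255, 0.571, 0.231] pointing down, gripper open.
Joint ranges: [-3.01, 3.01], [-1.01, 2.22], [0.06, 2.58], [-1.02, 4.17], [0.09, 2.62], [-3.14, 3.14]. Speed limits (rad/s): [2.57, 2.57, 3.14, 3.14, 3.14, 3.14].

INTERFACE

Orientations are given as a rotation vector (axis times angle).
In Python, from plant import status, optics, job gives the robot as it stands.
- The arm moves only by the tool apply_moves, never from a script. Its argument "moves" is a list of rows, each a list of 3 entries, a list of its own where there are three numbers: the shift along the tool's x, y, z in units of 0.6 m (1.0 is 0.6 m), then the turn, a rotation vector about the tool's x, y, z in units of pi/2 rad (1.0 is pi/2 rad), then the opening, from 0 (shut) to 1 (fully open). A call has 1 to 5 rows; each row is the pose to reach, as a shift and turn from the pose commanded when the call began, along the tool's axes at that moment; what a row does not reach only later rows make up. A row lasts 1/12 s, in which the tool goes at most 41.7 mm and 7.16 degrees, less where a joint would pass 70% of its speed; a pose out of reach is approached as far as the arm can. A call with a number of a shift or a turn outside -1 to 1 is refused whole. A call with a gripper value outside its range is refused whole. The fingers move at their own pace and stop on an object; "newtons" is the grip in N (left out, the last holds). Time passes only in rows, so rows that repeat a pose let the fingers close. It gives the time, the measured TCP pose, the force, the opening and the grip force at its end, in the units of the state.
- status.sense(): the state, without advancing time (a new reading comes with each control period).
- optics.grab_frame(name): name is "scene" or "top" or "wrist"; returns a dict with "color" (420x560x3 uint8, red, green, blue), "fx", "fy", "cx", "cy" (pixels), "dist" ([k1, k2, p1, p2, k3] as OpenCV has them; the pictures are not rectified), "world_to_cam" (4x4, takes a point from world to camera coordinates); the wrist camera has in their place "tool_from_camera" (4x4, takes a point from camera to tool coordinates, whose origin is the TCP and whose axes are the flange's). Camera axes: x right, y up, looking along -z (the intrinsics and any distortion apply to the point x, -y, -z); pixel columns grow to the right and rows downward; lengths in m; the calibration is good to about 2 mm. A picture is of the moment at which its call begins: read the wrist's pose just before it. There is no depth.
- job.finish_job(): hands the job in; it is judged then, once.
The state is a dict: "clock": time; "joints": joint angles; "joint_velocities": joint speeds; "joint_efforts": joint torques, N m; "tcp_pos": TCP position; "tcp_rot": TCP orientation; "force": force on the tool from outside, world axes, zero at the start; "torque": the same for the moment, N m; "grip_width": finger opening in m; "grip_force": force on a finger pad.
Only numpy, scipy, OpenCV 4.12 (cv2) and the standard library are available. Lean on these libraries where they do the work, as an engineer would, in place of code of your own. Each camera call takes 0.05 s, during which the arm holds its last target. There are 200 camera calls.

## Working session

There is one attempt and no reset: what is moved stays moved. The work goes in short steps, Python scripts to look and compute and a tool call to move; the robot and the scene stay as the last step left them, time stands still between calls to the robot, and variables do not carry over. Pictures are saved under pics/ and viewed, at most 10 in all, crops included, and the job is handed in when it is done.

Besides the shell and the picture viewer there is one more tool, called by a JSON object that holds its "name" and its "arguments". apply_moves: Moves the arm, as the interface text tells. Its arguments: {"type":"object","properties":{"moves":{"type":"array","items":{"type":"array"}},"newtons":{"type":"number"}},"required":["moves"]}

```bash
mkdir -p pics; cat > h.py <<'E'
import numpy as np, cv2
from scipy.spatial.transform import Rotation as R
from plant import status, optics, job
def save(n,name,f=None):
    f=f or optics.grab_frame(n); cv2.imwrite(name,f["color"][:,:,::-1]); np.save(name+'.npy',f,allow_pickle=True); return f
def ld(name): return np.load(name+'.npy',allow_pickle=True).item()
def cam(f,pose=None):
    if "world_to_cam" in f: return np.linalg.inv(np.array(f["world_to_cam"]))
    T=np.eye(4);T[:3,:3]=R.from_rotvec(pose[1]).as_matrix();T[:3,3]=pose[0];return T@np.array(f["tool_from_camera"])
def ray(f,px,pose=None):
    K=np.array([[f["fx"],0,f["cx"]],[0,f["fy"],f["cy"]],[0,0,1.]])
    u=cv2.undistortPoints(np.array(px,float).reshape(-1,1,2),K,np.array(f["dist"],float)).reshape(-1,2)
    d=np.c_[u[:,0],-u[:,1],-np.ones(len(u))]; C=cam(f,pose)
    return C[:3,3], d@C[:3,:3].T
def onz(f,px,z,pose=None):
    o,d=ray(f,px,pose); return o+d*((z-o[2])/d[:,2])[:,None]
def proj(f,P,pose=None):
    K=np.array([[f["fx"],0,f["cx"]],[0,f["fy"],f["cy"]],[0,0,1.]])
    Ci=np.linalg.inv(cam(f,pose)); q=np.atleast_2d(P)@Ci[:3,:3].T+Ci[:3,3]; q=q*[1,-1,-1]
    return cv2.projectPoints(q,np.zeros(3),np.zeros(3),K,np.array(f["dist"],float))[0].reshape(-1,2)
E
python3 - <<'E'
from h import *
print(status.sense())
a=save("scene","pics/s0.png");b=save("top","pics/t0.png")
for f in(a,b): print(f["fx"],np.round(cam(f),3).tolist())
E
```

```text
{'clock': 0.0, 'joints': array([ 1.03195331e+00,  5.33758542e-02,  1.61430175e+00,  1.54112780e-05,
        1.47596556e+00, -1.19000824e-01]), 'joint_velocities': array([ 8.24916130e-04,  1.18762111e-03,  1.37155027e-03,  2.14201536e-04,
        1.00207803e-03, -9.47373285e-05]), 'joint_efforts': array([ 4.96641296e-04, -3.93698680e+01, -3.70167124e+01, -1.29690702e-04,
        7.26659011e-03,  3.04679055e-06]), 'tcp_pos': array([0.25443778, 0.57018963, 0.23004659]), 'tcp_rot': array([-6.54514554e-01, -3.07196246e+00,  3.03982681e-03]), 'force': array([-0.72807277, -0.10251327,  0.43199459]), 'torque': array([-0.0188217 ,  0.00467759,  0.02677229]), 'grip_force': 0.0, 'grip_width': 0.08539648606575287}
517.5605544104349 [[0.42, 0.68, -0.601, -0.182], [-0.907, 0.302, -0.292, -0.413], [-0.017, 0.668, 0.744, 0.998], [0.0, 0.0, 0.0, 1.0]]
460.6631524785041 [[0.006, 0.995, -0.103, 0.415], [-1.0, 0.007, 0.002, -0.089], [0.003, 0.103, 0.995, 1.141], [0.0, 0.0, 0.0, 1.0]]
```

View pics/s0.png

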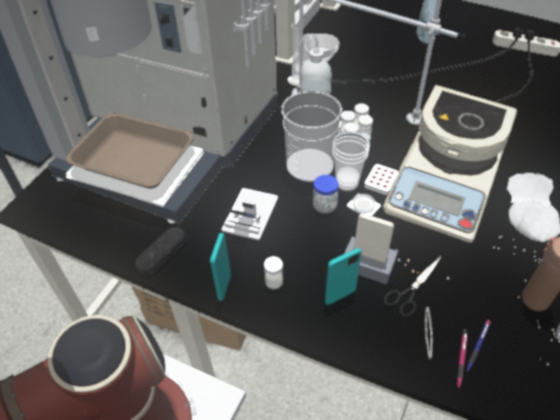

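View pics/t0.png

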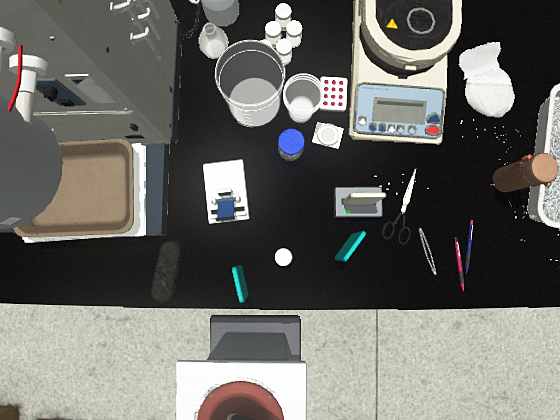

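Scene: stand at (248,212), cream phone in dock at (375,245), two turquoise look-alikes at (221,268) and (343,276). Top: stand at (226,192) with blue leg at (226,206), dock at (358,201), look-alikes at (240,283) and (350,246), jar (291,145), vial (283,257), case (166,270). The cream one in the grey dock is the phone meant. I'll confirm this in an enlarged crop.

```bash
python3 - <<'E'
from h import *
a=cv2.imread("pics/s0.png");b=cv2.imread("pics/t0.png")
c=lambda i,x,y,w,h:cv2.resize(i[y:y+h,x:x+w],(400,300),interpolation=cv2.INTER_CUBIC)
o=np.vstack([np.hstack([c(a,210,180,80,60),c(b,186,156,80,60)]),np.hstack([c(a,320,205,100,75),c(b,318,165,80,60)])])
cv2.imwrite("pics/c0.png",o)
E
```

```text
(no output)
```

View pics/c0.png

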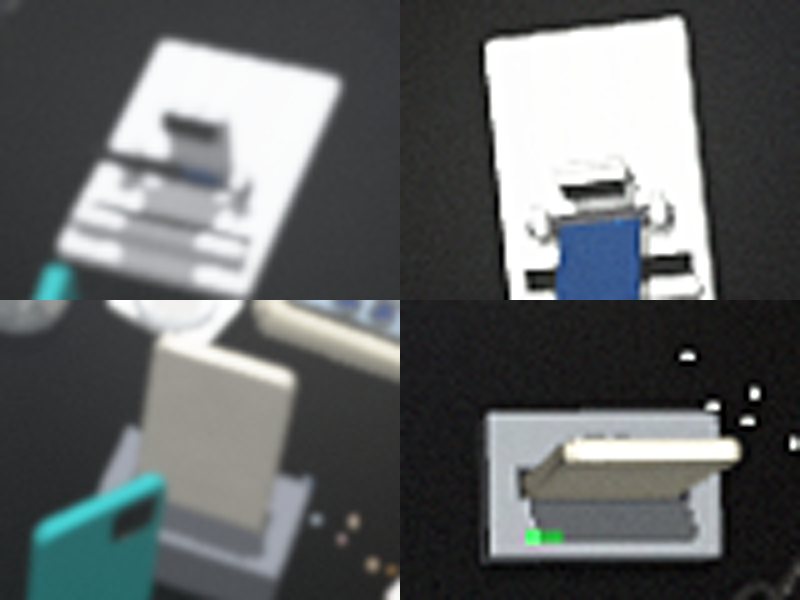

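Crop: the cream phone is in the grey dock, plain face toward the robot. The blue leg hinges at the stand's middle and points to the robot. The turquoise one with the camera patch is a look-alike. Next I'll measure poses.

```bash
python3 - <<'E'
from h import *
f=ld("pics/t0.png"); im=cv2.cvtColor(f["color"],cv2.COLOR_RGB2GRAY)
hsv=cv2.cvtColor(f["color"],cv2.COLOR_RGB2HSV)
def big(m,x,y,w,h):
    z=np.zeros_like(m);z[y:y+h,x:x+w]=m[y:y+h,x:x+w]
    return np.vstack([c for c in cv2.findContours(z,0,1)[0] if cv2.contourArea(c)>15])
def show(n,m,box,z):
    c=big(m.astype(np.uint8)*255,*box); c=cv2.convexHull(c)
    P=onz(f,c.reshape(-1,2),z)[:,:2].astype(np.float32)
    (cx,cy),s,a=cv2.minAreaRect(P); print(n,round(cx,4),round(cy,4),np.round(s,4),round(a,2)); 
    print(np.round(cv2.boxPoints(((cx,cy),s,a)),3).tolist())
show("stand",im>120,(195,150,60,85),.014)
show("dock",(im>60),(325,180,58,45),.04)
show("vial",im>150,(270,245,28,26),.073)
show("jar",(hsv[:,:,1]>150)&(im>30),(272,125,36,40),.082)
show("case",im>32,(148,235,38,70),.028)
tq=(hsv[:,:,1]>120)&(im>50)
show("tq1",tq,(225,258,30,50),.08);show("tq2",tq,(330,225,45,45),.08)
c=big(((hsv[:,:,0]>100)&(hsv[:,:,0]<125)&(hsv[:,:,1]>120)).astype(np.uint8)*255,205,180,45,45)
print("leg px",cv2.boundingRect(c),cv2.minAreaRect(c))
E
```

```text
stand 0.5699 0.0407 [0.1508 0.1012] 7.08
[[0.48899999260902405, 0.0820000022649765], [0.5009999871253967, -0.01899999938905239], [0.6510000228881836, -0.0], [0.6389999985694885, 0.10000000149011612]]
dock 0.545 -0.2839 [0.0756 0.1151] 0.33
[[0.5070000290870667, -0.22699999809265137], [0.5080000162124634, -0.34200000762939453], [0.5830000042915344, -0.3409999907016754], [0.5820000171661377, -0.22599999606609344]]
vial 0.4097 -0.1016 [0.0391 0.0369] 0.35
[[0.38999998569488525, -0.08299999684095383], [0.38999998569488525, -0.11999999731779099], [0.42899999022483826, -0.11999999731779099], [0.42899999022483826, -0.08299999684095383]]
jar 0.6785 -0.1189 [0.0602 0.0612] 0.46
[[0.6480000019073486, -0.08900000154972076], [0.6489999890327454, -0.15000000596046448], [0.7089999914169312, -0.14900000393390656], [0.7080000042915344, -0.08799999952316284]]
case 0.3709 0.1787 [0.1563 0.0903] 1.04
[[0.2919999957084656, 0.22200000286102295], [0.2939999997615814, 0.13199999928474426], [0.44999998807907104, 0.13500000536441803], [0.4480000138282776, 0.22499999403953552]]
tq1 0.3471 -0.0033 [0.0833 0.024 ] 13.71
[[0.30399999022483826, -0.0020000000949949026], [0.3089999854564667, -0.02500000037252903], [0.38999998569488525, -0.004999999888241291], [0.38499999046325684, 0.017999999225139618]]
tq2 0.436 -0.2559 [0.0279 0.0923] 53.27
[[0.39100000262260437, -0.23999999463558197], [0.4650000035762787, -0.29499998688697815], [0.48100000619888306, -0.2720000147819519], [0.40700000524520874, -0.21699999272823334]]
leg px (217, 200, 17, 18) ((225.0, 208.5), (17.0, 16.0), 90.0)
```

```bash
cat >> h.py <<'E'
YS=np.deg2rad(7.1); RS=R.from_euler('z',YS).as_matrix(); OS=np.array([.565,.040,0])
def S(p): return np.atleast_2d(p)@RS.T+OS
def legpt(th,r,n=0.,y=0.):  # r along the leg, n toward underside
    return S([-.0195-r*np.cos(th)-n*np.sin(th), y, .030+r*np.sin(th)-n*np.cos(th)])[0]
E
python3 - <<'E'
from h import *
f=ld("pics/t0.png")
print("base front corners px",proj(f,S([[-.07,.05,.014],[-.07,-.05,.014],[-.06,0,.028]])).round(1).tolist())
for th in(.75,.85,.95,1.05): print(th,proj(f,[legpt(th,.075,-.003),legpt(th,.085,0),legpt(th,.085,-.004)]).round(1).tolist(),legpt(th,.085).round(3))
c=f["color"][195:228,:,:]; print(c[:,220].tolist()); print(c[:,226].tolist())
E
```

```text
base front corners px [[208.5, 223.2], [249.0, 218.4], [227.7, 216.3]]
0.75 [[225.7, 219.6], [225.9, 223.5], [225.6, 222.3]] [0.484 0.03  0.088]
0.85 [[225.2, 217.1], [225.3, 220.7], [225.0, 219.3]] [0.49  0.031 0.094]
0.95 [[224.7, 214.3], [224.7, 217.7], [224.5, 216.1]] [0.497 0.031 0.099]
1.05 [[224.2, 211.3], [224.2, 214.4], [223.9, 212.8]] [0.504 0.032 0.104]
[[70, 71, 70], [184, 187, 185], [255, 255, 253], [230, 234, 229], [95, 95, 93], [113, 117, 130], [63, 97, 144], [57, 90, 147], [56, 89, 141], [57, 90, 143], [57, 88, 142], [57, 91, 142], [56, 90, 143], [61, 94, 145], [58, 89, 141], [55, 88, 139], [62, 90, 145], [53, 88, 140], [58, 92, 141], [56, 90, 143], [58, 89, 141], [55, 91, 149], [54, 78, 126], [52, 49, 42], [49, 49, 48], [105, 106, 102], [173, 179, 172], [144, 147, 144], [24, 24, 25], [36, 38, 37], [38, 41, 40], [43, 42, 41], [41, 43, 41]]
[[125, 125, 124], [214, 216, 212], [186, 189, 185], [108, 109, 108], [109, 113, 122], [79, 103, 143], [55, 89, 147], [60, 94, 148], [58, 90, 144], [56, 90, 142], [64, 93, 148], [57, 92, 144], [57, 89, 143], [58, 88, 143], [60, 92, 143], [54, 91, 140], [59, 91, 146], [54, 86, 141], [57, 91, 144], [54, 89, 141], [56, 93, 149], [55, 82, 129], [52, 57, 57], [54, 53, 48], [39, 40, 37], [117, 119, 116], [162, 164, 161], [32, 29, 30], [32, 34, 33], [37, 39, 38], [38, 39, 37], [42, 40, 41], [34, 37, 33]]
```

{"name": "apply_moves", "arguments": {"moves": [[[0,0,0],[0,0,0],0],[[0,0,-0.05],[0,0,0],0],[[0,0,-0.05],[0,0,0],0]]}}

```text
clock: 0.35
tcp_pos: [0.2556, 0.5722, 0.2659]
tcp_rot: [0.654, 3.071, 0.01]
force: [0.1, 0.7, 1.5]
grip_width: 0.0516
grip_force: 0.0
```

```bash
cat >> h.py <<'E'
def tool(yaw,phi):  # tool y at heading yaw, leaning phi (neg = pointing away from robot)
    y=np.array([np.cos(yaw),np.sin(yaw),0]);z=np.array([0,0,-1.]);M=np.c_[np.cross(y,z),y,z]
    return R.from_matrix(M)*R.from_rotvec([phi,0,0])
def step(target,rot=None,pos=None,frm=None):
    s=status.sense(); p=s["tcp_pos"] if frm is None else frm[0]; q=R.from_rotvec(s["tcp_rot"]) if frm is None else frm[1]
    rot=rot or q
    sh=q.inv().apply(np.array(target)-p)/.6; t=(q.inv()*rot).as_rotvec()/(np.pi/2)
    print("shift",sh.round(4).tolist(),"turn",t.round(4).tolist(),"| dist mm",round(np.linalg.norm(sh)*600),"deg",round(np.linalg.norm(t)*90,1))
def st():
    s=status.sense(); q=R.from_rotvec(s["tcp_rot"]).as_matrix()
    print(round(s["clock"],2),"p",s["tcp_pos"].round(4),"y",q[:,1].round(3),"z",q[:,2].round(3),"F",s["force"].round(1),"j",s["joints"].round(3),"w",round(s["grip_width"],4),round(s["grip_force"],1))
E
python3 - <<'E'
from h import *
st(); step([.455,.11,.25],tool(YS,0))
E
```

```text
0.35 p [0.2556 0.5722 0.2659] y [0.408 0.913 0.006] z [ 0.003  0.006 -1.   ] F [0.1 0.7 1.5] j [ 1.032  0.034  1.574  0.     1.526 -0.119] w 0.0516 0.0
shift [-0.6175, -0.5682, 0.0233] turn [0.004, -0.0017, 0.6539] | dist mm 504 deg 58.8
```

{"name": "apply_moves", "arguments": {"moves": [[[-0.6175,-0.568,0.023],[0.004,-0.002,0.654],0],[[-0.6175,-0.568,0.023],[0.004,-0.002,0.654],0],[[-0.6175,-0.568,0.023],[0.004,-0.002,0.654],0],[[-0.6175,-0.568,0.023],[0.004,-0.002,0.654],0],[[-0.6175,-0.568,0.023],[0.004,-0.002,0.654],0]]}}

```text
clock: 0.77
tcp_pos: [0.3376, 0.3779, 0.2555]
tcp_rot: [1.574, 2.717, -0.005]
force: [1.0, 1.0, -0.4]
grip_width: -0.0002
grip_force: 0.0
```

```bash
python3 -c "
from h import *
st(); step([.455,.11,.25],tool(YS,0))"
```

```text
0.77 p [0.3376 0.3779 0.2555] y [ 0.867  0.498 -0.002] z [-0.    -0.004 -1.   ] F [ 1.   1.  -0.4] j [ 0.696 -0.247  1.852 -0.003  1.539  0.176] w -0.0002 0.0
shift [-0.4847, -0.0524, 0.0107] turn [-0.0009, 0.0021, 0.2526] | dist mm 293 deg 22.7
```

{"name": "apply_moves", "arguments": {"moves": [[[-0.485,-0.052,0.01],[0,0,0.252],0],[[-0.485,-0.052,0.01],[0,0,0.252],0],[[-0.485,-0.052,0.01],[0,0,0.252],0],[[-0.485,-0.052,0.01],[0,0,0.252],0],[[-0.485,-0.052,0.01],[0,0,0.252],0]]}}

```text
clock: 1.18
tcp_pos: [0.4225, 0.1874, 0.2522]
tcp_rot: [2.071, 2.359, -0.004]
force: [-0.2, -0.1, -0.2]
grip_width: -0.0002
grip_force: 0.0
```

```bash
python3 -c "
from h import *
st(); step([.455,.12,.20],tool(YS,-.3))"
```

```text
1.18 p [0.4225 0.1874 0.2522] y [0.992 0.129 0.   ] z [ 0.001 -0.004 -1.   ] F [-0.2 -0.1 -0.2] j [ 0.258 -0.364  1.95  -0.004  1.556  0.129] w -0.0002 0.0
shift [-0.1181, 0.0392, 0.0875] turn [-0.1909, 0.0018, 0.0039] | dist mm 91 deg 17.2
```

{"name": "apply_moves", "arguments": {"moves": [[[-0.118,0.039,0.087],[-0.191,0,0.004],0],[[-0.118,0.039,0.087],[-0.191,0,0.004],0],[[-0.118,0.039,0.087],[-0.191,0,0.004],0],[[-0.118,0.039,0.087],[-0.191,0,0.004],0]]}}

```text
clock: 1.52
tcp_pos: [0.4517, 0.1197, 0.1957]
tcp_rot: [1.941, 2.191, 0.321]
force: [-1.2, 1.2, 0.5]
grip_width: 0.0003
grip_force: 0.0
```

```bash
python3 -c "
from h import *
st(); step([.460,.12,.075],tool(YS,-.3)); save('scene','pics/s1.png')"
```

```text
1.52 p [0.4517 0.1197 0.1957] y [0.95  0.116 0.29 ] z [ 0.288  0.032 -0.957] F [-1.2  1.2  0.5] j [ 0.097 -0.545  2.188  0.004  1.205 -0.024] w 0.0003 0.0
shift [-0.0005, -0.0451, 0.1966] turn [-0.0039, 0.0025, -0.0018] | dist mm 121 deg 0.5
```

View pics/s1.png

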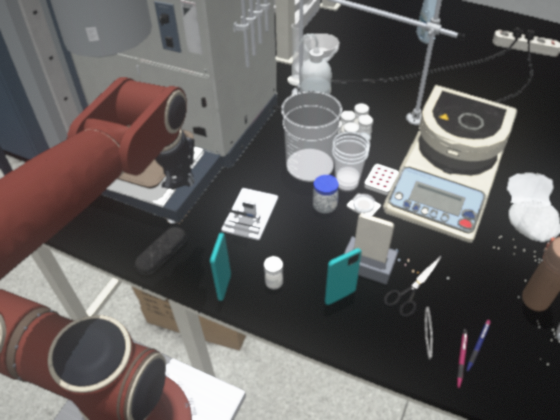

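The gripper is shut at pixel (175,160), left of the stand, with nothing in its way. Next it goes down and sideways under the leg, clear of the look-alike at (221,268).

{"name": "apply_moves", "arguments": {"moves": [[[0,-0.045,0.196],[0,0,0],0],[[0,-0.045,0.196],[0,0,0],0],[[0,-0.045,0.196],[0,0,0],0],[[0,-0.045,0.196],[0,0,0],0]]}}

```text
clock: 1.9
tcp_pos: [0.4586, 0.1232, 0.0726]
tcp_rot: [1.941, 2.202, 0.313]
force: [-0.5, 0.1, -1.2]
grip_width: 0.0002
grip_force: 0.0
```

```bash
python3 -c "
from h import *
st(); step([.460,.042,.075],tool(YS,-.3))"
```

```text
1.9 p [0.4586 0.1232 0.0726] y [0.952 0.121 0.28 ] z [ 0.278  0.033 -0.96 ] F [-0.5  0.1 -1.2] j [ 0.103 -0.363  2.278  0.005  0.943 -0.025] w 0.0002 0.0
shift [-0.1346, -0.0131, -0.0077] turn [-0.0101, 0.0011, 0.0015] | dist mm 81 deg 0.9
```

{"name": "apply_moves", "arguments": {"moves": [[[-0.05,-0.013,-0.008],[-0.01,0,0],0],[[-0.1,-0.013,-0.008],[-0.01,0,0],0],[[-0.134,-0.013,-0.008],[-0.01,0,0],0],[[-0.134,-0.013,-0.008],[-0.01,0,0],0]]}}

```text
clock: 2.23
tcp_pos: [0.4674, 0.0397, 0.0868]
tcp_rot: [1.925, 2.177, 0.346]
force: [-0.2, 1.1, 0.5]
grip_width: -0.0001
grip_force: 0.0
```

```bash
python3 -c "
from h import *
st(); save('scene','pics/s2.png'); f=save('top','pics/t2.png')
a=cv2.imread('pics/s2.png');b=cv2.imread('pics/t2.png')
c=lambda i,x,y,w,h:cv2.resize(i[y:y+h,x:x+w],(400,400),interpolation=cv2.INTER_CUBIC)
cv2.imwrite('pics/c2.png',np.hstack([c(a,180,160,120,120),c(b,175,150,100,100)]))
for d in ([.48,.0425,.079],[.5,.045,.088]): step(d,tool(YS,-.3))"
```

```text
2.23 p [0.4674 0.0397 0.0868] y [0.942 0.117 0.314] z [ 0.312  0.034 -0.949] F [-0.2  1.1  0.5] j [-0.116 -0.436  2.308  0.085  0.959 -0.277] w -0.0001 0.0
shift [-0.0014, 0.0176, 0.0177] turn [0.0117, 0.0021, 0.0004] | dist mm 15 deg 1.1
shift [-0.0014, 0.0542, 0.014] turn [0.0117, 0.0021, 0.0004] | dist mm 34 deg 1.1
```

View pics/c2.png

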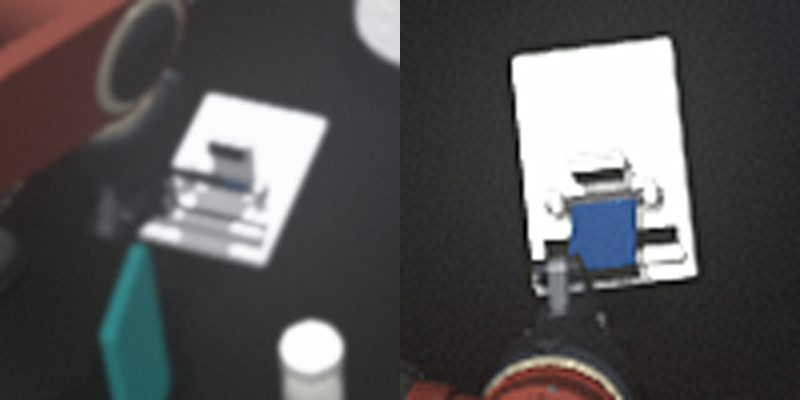

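```bash
python3 -c "
from h import *
st(); f=ld('pics/t2.png'); s=status.sense(); q=R.from_rotvec(s['tcp_rot']);p=s['tcp_pos']
for d in ([0,0,0],[0,0.0145,0],[0.011,0.0145,-.02],[-0.011,0.0145,-.02],[.03,0,-.07],[-.03,0,-.07]): P=p+q.apply(d);print(d,P.round(3),proj(f,P).round(1))
print(proj(f,[legpt(.87,.08,0,.02),legpt(.87,.08,0,-.02)]).round(1))"
```

```text
2.33 p [0.4666 0.0417 0.0858] y [0.942 0.118 0.313] z [ 0.311  0.035 -0.95 ] F [0.3 0.2 0. ] j [-0.112 -0.435  2.309  0.086  0.959 -0.275] w -0.0004 0.0
[0, 0, 0] [0.467 0.042 0.086] [[220.7 231.1]]
[0, 0.0145, 0] [0.48  0.043 0.09 ] [[219.8 225. ]]
[0.011, 0.0145, -0.02] [0.473 0.054 0.109] [[214.2 227.8]]
[-0.011, 0.0145, -0.02] [0.475 0.032 0.109] [[223.9 226.7]]
[0.03, 0, -0.07] [0.441 0.069 0.152] [[204.1 241.3]]
[-0.03, 0, -0.07] [0.449 0.009 0.152] [[231.8 238.1]]
[[216.6 219.9]
 [233.9 217.8]]
```

```bash
python3 -c "
from h import *
for d in ([.467,.037,.074],[.475,.038,.076],[.482,.039,.081],[.489,.04,.086],[.496,.041,.089]): step(d,tool(YS,-.3))"
```

```text
shift [-0.0078, -0.0065, 0.0186] turn [0.0117, 0.0021, 0.0004] | dist mm 13 deg 1.1
shift [-0.0078, 0.0073, 0.0196] turn [0.0117, 0.0021, 0.0004] | dist mm 13 deg 1.1
shift [-0.0076, 0.0211, 0.0154] turn [0.0117, 0.0021, 0.0004] | dist mm 16 deg 1.1
shift [-0.0074, 0.0349, 0.0112] turn [0.0117, 0.0021, 0.0004] | dist mm 22 deg 1.1
shift [-0.0072, 0.0477, 0.0101] turn [0.0117, 0.0021, 0.0004] | dist mm 30 deg 1.1
```

{"name": "apply_moves", "arguments": {"moves": [[[-0.008,-0.006,0.018],[0.012,0,0],0],[[-0.008,0,0.019],[0.012,0,0],0],[[-0.008,0.007,0.019],[0.012,0,0],0],[[-0.008,0.014,0.017],[0.012,0,0],0],[[-0.008,0.014,0.017],[0.012,0,0],0]]}}

```text
clock: 2.75
tcp_pos: [0.4775, 0.039, 0.077]
tcp_rot: [1.934, 2.194, 0.326]
force: [-0.1, 0.7, 0.5]
grip_width: -0.0005
grip_force: 0.0
```

{"name": "apply_moves", "arguments": {"moves": [[[0,0.006,-0.002],[0,0,0],0],[[0,0.012,-0.005],[0,0,0],0],[[0,0.012,-0.005],[0,0,0],0]]}}

```text
clock: 3.0
tcp_pos: [0.482, 0.0394, 0.0805]
tcp_rot: [1.937, 2.195, 0.323]
force: [-1.4, 0.3, 0.6]
grip_width: 0.0003
grip_force: 0.5
```

```bash
python3 -c "
from h import *
st()"
```

```text
3.0 p [0.482  0.0394 0.0805] y [0.949 0.12  0.291] z [ 0.289  0.034 -0.957] F [-1.4  0.3  0.6] j [-0.111 -0.359  2.262  0.08   0.953 -0.273] w 0.0003 0.5
```

{"name": "apply_moves", "arguments": {"moves": [[[0,0.006,-0.003],[0,0,0],0],[[0,0.012,-0.006],[0,0,0],0],[[0,0.012,-0.006],[0,0,0],0]]}}

```text
clock: 3.25
tcp_pos: [0.4879, 0.0398, 0.0859]
tcp_rot: [1.937, 2.194, 0.323]
force: [-1.3, -0.0, -1.8]
grip_width: -0.0004
grip_force: 1.0
```

{"name": "apply_moves", "arguments": {"moves": [[[0,0.006,-0.003],[0,0,0],0],[[0,0.012,-0.006],[0,0,0],0],[[0,0.012,-0.006],[0,0,0],0]]}}

```text
clock: 3.5
tcp_pos: [0.4943, 0.0405, 0.092]
tcp_rot: [1.936, 2.193, 0.324]
force: [-1.4, 0.3, -1.2]
grip_width: 0.0
grip_force: 0.9
```

{"name": "apply_moves", "arguments": {"moves": [[[0,0.006,-0.001],[0,0,0],0],[[0,0.011,-0.002],[0,0,0],0],[[0,0.011,-0.002],[0,0,0],0]]}}

```text
clock: 3.75
tcp_pos: [0.5003, 0.0413, 0.0951]
tcp_rot: [1.936, 2.193, 0.325]
force: [-1.5, -0.5, 1.4]
grip_width: 0.0004
grip_force: 0.6
```

{"name": "apply_moves", "arguments": {"moves": [[[0,0.006,-0.001],[0,0,0],0],[[0,0.011,-0.002],[0,0,0],0],[[0,0.011,-0.002],[0,0,0],0]]}}

```text
clock: 4.0
tcp_pos: [0.5059, 0.0421, 0.0976]
tcp_rot: [1.936, 2.194, 0.324]
force: [-1.0, -0.2, 0.1]
grip_width: 0.0003
grip_force: 0.6
```

```bash
python3 -c "
from h import *
st(); save('scene','pics/s3.png'); f=save('top','pics/t3.png')
a=cv2.imread('pics/s3.png');b=cv2.imread('pics/t3.png')
c=lambda i,x,y,w,h:cv2.resize(i[y:y+h,x:x+w],(400,400),interpolation=cv2.INTER_CUBIC)
cv2.imwrite('pics/c3.png',np.hstack([c(a,190,160,100,100),c(b,185,160,80,80)]))"
```

```text
4.0 p [0.5059 0.0421 0.0976] y [0.949 0.119 0.292] z [ 0.29   0.033 -0.956] F [-1.  -0.2  0.1] j [-0.098 -0.313  2.196  0.075  0.97  -0.256] w 0.0003 0.6
```

View pics/c3.png

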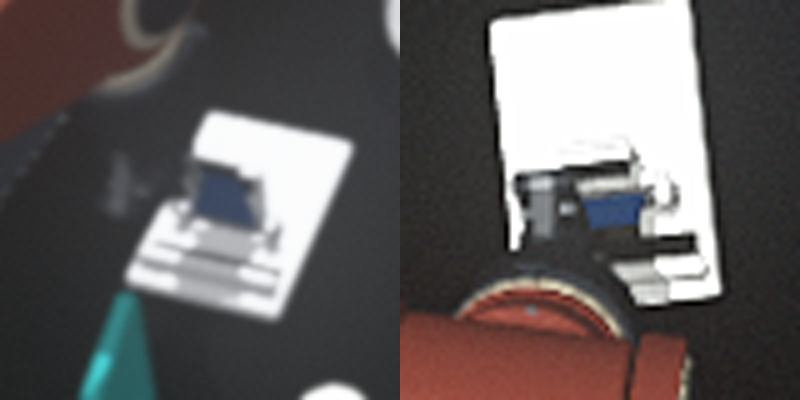

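The scene crop shows the blue leg raised to about 1.2 rad at (228,205), with the gripper behind it. The top crop shows the leg end at row 206, partly hidden by the fingers. I'll go on level.

{"name": "apply_moves", "arguments": {"moves": [[[0,0.008,0.002],[0,0,0],0],[[0,0.016,0.004],[0,0,0],0],[[0,0.019,0.005],[0,0,0],0],[[0,0.019,0.005],[0,0,0],0]]}}

```text
clock: 4.43
tcp_pos: [0.518, 0.0435, 0.0983]
tcp_rot: [1.936, 2.193, 0.325]
force: [0.6, -0.0, -0.3]
grip_width: 0.0
grip_force: 0.0
```

{"name": "apply_moves", "arguments": {"moves": [[[0,0.008,0.003],[0,0,0],0],[[0,0.016,0.005],[0,0,0],0],[[0,0.019,0.006],[0,0,0],0],[[0,0.019,0.006],[0,0,0],0]]}}

```text
clock: 4.77
tcp_pos: [0.5295, 0.045, 0.0977]
tcp_rot: [1.936, 2.194, 0.324]
force: [0.0, 0.2, 0.7]
grip_width: 0.0003
grip_force: 0.0
```

{"name": "apply_moves", "arguments": {"moves": [[[0,0.005,0.002],[0,0,0],0],[[0,0.01,0.004],[0,0,0],0],[[0,0.01,0.004],[0,0,0],0]]}}

```text
clock: 5.02
tcp_pos: [0.5357, 0.0458, 0.0971]
tcp_rot: [1.937, 2.194, 0.324]
force: [0.3, 0.5, 0.2]
grip_width: 0.0001
grip_force: 0.0
```

```bash
python3 -c "
from h import *
st(); p=status.sense()['tcp_pos']; print('stand frame',(RS.T@(p-OS)).round(4))"
```

```text
5.02 p [0.5357 0.0458 0.0971] y [0.949 0.119 0.291] z [ 0.29   0.033 -0.957] F [0.3 0.5 0.2] j [-0.083 -0.225  2.128  0.07   0.95  -0.24 ] w 0.0001 0.0
stand frame [-0.0284  0.0094  0.0971]
```

```bash
python3 -c "
from h import *
save('scene','pics/s4.png'); f=save('top','pics/t4.png'); save('wrist','pics/w4.png')
a=cv2.imread('pics/s4.png');b=cv2.imread('pics/t4.png');w=cv2.imread('pics/w4.png')
c=lambda i,x,y,w,h:cv2.resize(i[y:y+h,x:x+w],(400,300),interpolation=cv2.INTER_CUBIC)
cv2.imwrite('pics/c4.png',np.vstack([np.hstack([c(a,190,160,100,75),c(b,185,170,80,60)]),np.hstack([cv2.resize(w,(400,300)),c(b,0,0,560,420)])]))"
```

```text
(no output)
```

View pics/c4.png

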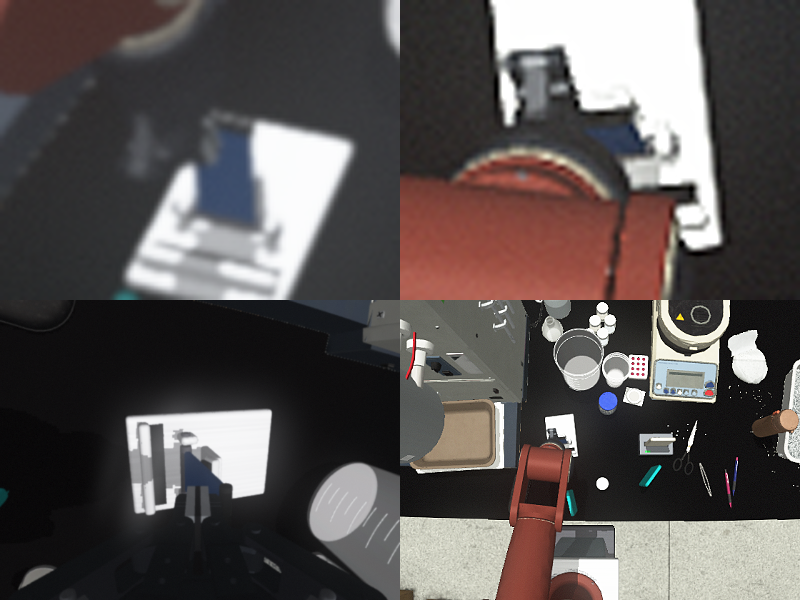

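```bash
python3 -c "
from h import *
a=ld('pics/s4.png');t=ld('pics/t4.png')
for th in(1.2,1.3,1.4,1.5,1.6,1.7,1.87): print(th,proj(a,[legpt(th,.077,.003,-.02),legpt(th,.077,.003,.02),legpt(th,.02,.003,-.02)]).round(1).tolist(),proj(t,[legpt(th,.077,.003,-.02),legpt(th,.077,-.003,-.02)]).round(1).tolist())
s=status.sense(); q=R.from_rotvec(s['tcp_rot']);p=s['tcp_pos']
print('tcp front',p+q.apply([0,.0145,0]),proj(a,[p,p+q.apply([-.011,.0145,0]),p+q.apply([.011,.0145,0])]).round(1).tolist())
h=cv2.cvtColor(a['color'],cv2.COLOR_RGB2HSV); m=((h[:,:,0]>100)&(h[:,:,0]<125)&(h[:,:,1]>90)).astype(np.uint8); z=m*0; z[180:220,230:262]=m[180:220,230:262]
print([(r,np.where(z[r])[0].min(),np.where(z[r])[0].max()) for r in range(180,220) if z[r].any()])
"
```

```text
1.2 [[248.2, 205.9], [232.4, 202.2], [252.6, 214.5]] [[232.5, 208.4], [232.2, 205.9]]
1.3 [[249.2, 202.9], [233.4, 199.3], [252.8, 213.7]] [[232.1, 205.1], [231.7, 202.5]]
1.4 [[250.3, 200.1], [234.5, 196.5], [253.0, 212.9]] [[231.6, 201.8], [231.3, 199.2]]
1.5 [[251.3, 197.5], [235.6, 194.0], [253.3, 212.2]] [[231.2, 198.4], [230.9, 195.8]]
1.6 [[252.4, 195.1], [236.7, 191.6], [253.6, 211.5]] [[230.8, 195.0], [230.6, 192.5]]
1.7 [[253.5, 192.9], [237.9, 189.5], [253.8, 210.9]] [[230.5, 191.7], [230.2, 189.2]]
1.87 [[255.4, 189.9], [239.9, 186.5], [254.3, 210.0]] [[230.0, 186.3], [229.8, 183.9]]
tcp front [0.54915807 0.04749602 0.10123833] [[239.9, 197.9], [246.1, 193.6], [237.6, 191.7]]
[(193, np.int64(246), np.int64(247)), (194, np.int64(246), np.int64(250)), (195, np.int64(246), np.int64(250)), (196, np.int64(246), np.int64(250)), (197, np.int64(246), np.int64(250)), (198, np.int64(245), np.int64(250)), (199, np.int64(245), np.int64(251)), (200, np.int64(245), np.int64(251)), (201, np.int64(244), np.int64(251)), (202, np.int64(240), np.int64(251)), (203, np.int64(240), np.int64(251)), (204, np.int64(240), np.int64(251)), (205, np.int64(240), np.int64(251)), (206, np.int64(241), np.int64(252)), (207, np.int64(241), np.int64(252)), (208, np.int64(241), np.int64(252)), (209, np.int64(241), np.int64(252)), (210, np.int64(240), np.int64(252)), (211, np.int64(241), np.int64(252)), (212, np.int64(242), np.int64(252)), (213, np.int64(247), np.int64(252)), (214, np.int64(251), np.int64(251))]
```

The scene crop puts the blue leg's top edge at row 193, about 1.6 rad, with the fingers in front of it at (242,192). I'll continue to the stop.

{"name": "apply_moves", "arguments": {"moves": [[[0,0.006,0.002],[0,0,0],0],[[0,0.013,0.004],[0,0,0],0],[[0,0.013,0.004],[0,0,0],0]]}}

```text
clock: 5.42
tcp_pos: [0.5433, 0.0468, 0.0965]
tcp_rot: [1.937, 2.195, 0.322]
force: [-0.9, -1.0, 0.0]
grip_width: 0.0003
grip_force: 0.4
```

{"name": "apply_moves", "arguments": {"moves": [[[0,0.004,0.002],[0,0,0],0],[[0,0.008,0.003],[0,0,0],0],[[0,0.008,0.003],[0,0,0],0]]}}

```text
clock: 5.67
tcp_pos: [0.5482, 0.0475, 0.0961]
tcp_rot: [1.938, 2.195, 0.322]
force: [-0.8, -0.3, -1.3]
grip_width: -0.0001
grip_force: 0.9
```

{"name": "apply_moves", "arguments": {"moves": [[[0,0.002,0.001],[0,0,0],0],[[0,0.004,0.002],[0,0,0],0],[[0,0.004,0.002],[0,0,0],0]]}}

```text
clock: 5.92
tcp_pos: [0.5507, 0.0478, 0.0958]
tcp_rot: [1.937, 2.195, 0.322]
force: [-3.1, -0.6, -2.3]
grip_width: 0.0
grip_force: 1.3
```

{"name": "apply_moves", "arguments": {"moves": [[[0,0.002,0.001],[0,0,0],0],[[0,0.004,0.002],[0,0,0],0],[[0,0.004,0.002],[0,0,0],0]]}}

```text
clock: 6.17
tcp_pos: [0.5536, 0.0481, 0.0956]
tcp_rot: [1.937, 2.194, 0.323]
force: [-3.4, 0.1, -2.2]
grip_width: 0.0
grip_force: 1.4
```

{"name": "apply_moves", "arguments": {"moves": [[[0,0.002,0.001],[0,0,0],0],[[0,0.002,0.001],[0,0,0],0]]}}

```text
clock: 6.33
tcp_pos: [0.555, 0.0483, 0.0955]
tcp_rot: [1.937, 2.194, 0.323]
force: [-2.5, -0.9, -1.2]
grip_width: -0.0002
grip_force: 1.4
```

{"name": "apply_moves", "arguments": {"moves": [[[0,0.002,0.001],[0,0,0],0],[[0,0.002,0.001],[0,0,0],0]]}}

```text
clock: 6.5
tcp_pos: [0.5554, 0.0484, 0.0953]
tcp_rot: [1.938, 2.196, 0.321]
force: [-9.1, -1.2, 1.5]
grip_width: 0.0
grip_force: 4.6
```

{"name": "apply_moves", "arguments": {"moves": [[[0,0.0007,0.0002],[0,0,0],0],[[0,0.0007,0.0002],[0,0,0],0],[[0,0.0007,0.0002],[0,0,0],0],[[0,0.0007,0.0002],[0,0,0],0],[[0,0.0007,0.0002],[0,0,0],0]]}}

```text
clock: 6.92
tcp_pos: [0.5555, 0.0484, 0.0952]
tcp_rot: [1.938, 2.197, 0.32]
force: [-11.4, -1.7, 4.0]
grip_width: -0.0
grip_force: 5.7
```

```bash
python3 -c "
from h import *
st(); a=optics.grab_frame('scene')
h=cv2.cvtColor(a['color'],cv2.COLOR_RGB2HSV); m=((h[:,:,0]>100)&(h[:,:,0]<125)&(h[:,:,1]>90)).astype(np.uint8); z=m*0; z[180:220,230:262]=m[180:220,230:262]
print([(r,np.where(z[r])[0].min(),np.where(z[r])[0].max()) for r in range(180,220) if z[r].any()][:4])"
```

```text
6.92 p [0.5555 0.0484 0.0952] y [0.95  0.12  0.288] z [ 0.286  0.033 -0.958] F [-11.4  -1.7   4. ] j [-0.074 -0.166  2.081  0.067  0.941 -0.23 ] w -0.0 5.7
[(189, np.int64(249), np.int64(253)), (190, np.int64(249), np.int64(254)), (191, np.int64(248), np.int64(253)), (192, np.int64(248), np.int64(253))]
```

The leg is at its stop: its top edge is at row 189, which is 1.87 rad, and it was pressed with about 12 N for 0.4 s. Now I'll back off and go to the phone.

{"name": "apply_moves", "arguments": {"moves": [[[0,-0.03,-0.01],[0,0,0],0],[[0,-0.05,-0.02],[0,0,0],0],[[0,-0.03,-0.1],[0,0,0],0],[[0,0,-0.2],[0,0,0],0],[[0,0.04,-0.3],[0,0,0],0]]}}

```text
clock: 7.38
tcp_pos: [0.5248, 0.0449, 0.2254]
tcp_rot: [1.935, 2.192, 0.326]
force: [1.2, -0.1, 0.2]
grip_width: 0.0002
grip_force: 0.0
```

{"name": "apply_moves", "arguments": {"moves": [[[0,0.03,-0.08],[0,0,0],0],[[0,0.03,-0.08],[0,0,0],0]]}}

```text
clock: 7.55
tcp_pos: [0.5325, 0.0452, 0.2864]
tcp_rot: [1.925, 2.181, 0.34]
force: [0.2, -0.1, 1.3]
grip_width: -0.0
grip_force: 0.0
```

```bash
python3 -c "
from h import *
st(); step([.50,-.286,.33],tool(0,0))"
```

```text
7.55 p [0.5325 0.0452 0.2864] y [0.943 0.119 0.31 ] z [ 0.308  0.032 -0.951] F [ 0.2 -0.1  1.3] j [-0.085 -0.412  1.952  0.061  1.293 -0.218] w -0.0 0.0
shift [-0.5416, -0.0946, -0.1035] turn [0.2005, -0.0084, 0.0788] | dist mm 336 deg 19.4
```

{"name": "apply_moves", "arguments": {"moves": [[[-0.54,-0.095,-0.104],[0.2,-0.008,0.079],1],[[-0.54,-0.095,-0.104],[0.2,-0.008,0.079],1],[[-0.54,-0.095,-0.104],[0.2,-0.008,0.079],1],[[-0.54,-0.095,-0.104],[0.2,-0.008,0.079],1],[[-0.54,-0.095,-0.104],[0.2,-0.008,0.079],1]]}}

```text
clock: 7.97
tcp_pos: [0.5096, -0.1625, 0.3031]
tcp_rot: [-2.213, -2.215, 0.016]
force: [1.5, 0.5, 0.4]
grip_width: 0.0605
grip_force: 0.0
```

```bash
python3 -c "
from h import *
st(); step([.50,-.286,.33],tool(0,0))"
```

```text
7.97 p [ 0.5096 -0.1625  0.3031] y [ 1.     0.001 -0.015] z [-0.015  0.    -1.   ] F [1.5 0.5 0.4] j [-0.445 -0.187  1.723 -0.006  1.619 -0.446] w 0.0605 0.0
shift [-0.2058, -0.0168, -0.0447] turn [-0.0095, -0.0001, 0.0005] | dist mm 127 deg 0.9
```

{"name": "apply_moves", "arguments": {"moves": [[[-0.206,-0.017,-0.045],[-0.01,0,0],1],[[-0.206,-0.017,-0.045],[-0.01,0,0],1],[[-0.206,-0.017,-0.045],[-0.01,0,0],1],[[-0.206,-0.017,-0.045],[-0.01,0,0],1],[[-0.206,-0.017,-0.045],[-0.01,0,0],1]]}}

```text
clock: 8.38
tcp_pos: [0.4988, -0.2865, 0.3302]
tcp_rot: [2.225, 2.217, -0.0]
force: [0.1, 0.7, 0.6]
grip_width: 0.0851
grip_force: 0.0
```

{"name": "apply_moves", "arguments": {"moves": [[[0,0,0],[0,0,0],1],[[0,0,0],[0,0,0],1]]}}

```text
clock: 8.55
tcp_pos: [0.4987, -0.2829, 0.3287]
tcp_rot: [-2.218, -2.221, 0.001]
force: [-0.1, 0.6, 0.0]
grip_width: 0.0852
grip_force: 0.0
```

```bash
python3 -c "
from h import *
st(); s=status.sense(); f=optics.grab_frame('wrist'); f['pose']=(s['tcp_pos'],s['tcp_rot']); save('','pics/w5.png',f); print(cam(f,f['pose']).round(3).tolist(),f['fx'])"
```

```text
8.55 p [ 0.4987 -0.2829  0.3287] y [ 1.     0.001 -0.002] z [-0.002  0.001 -1.   ] F [-0.1  0.6  0. ] j [-0.646 -0.107  1.61  -0.     1.642 -0.647] w 0.0852 0.0
[[1.0, -0.001, 0.001, 0.5], [0.001, 0.95, 0.311, -0.202], [-0.001, -0.311, 0.95, 0.471], [0.0, 0.0, 0.0, 1.0]] 337.6815515957135
```

View pics/w5.png

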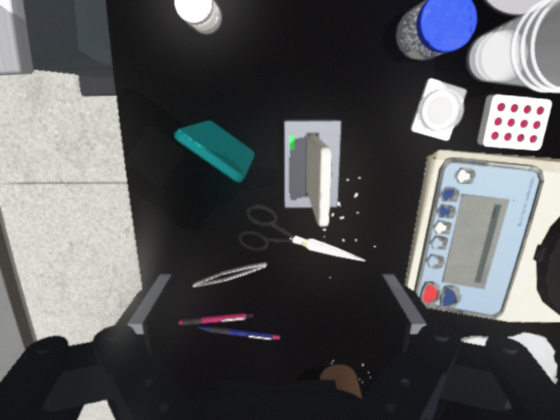

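Wrist view: the cream phone's top runs from (312,138) to (323,226), with dock corners (285,121) to (341,208). The turquoise look-alike is at (215,150), and I need to check how far the fingers pass from it.

```bash
python3 -c "
from h import *
f=ld('pics/w5.png');P=f['pose'];h=cv2.cvtColor(f['color'],cv2.COLOR_RGB2HSV)
g=f['color'].astype(int)
m=((g[:,:,0]-g[:,:,2]>8)&(g[:,:,0]>170)).astype(np.uint8); z=m*0; z[125:232,290:345]=m[125:232,290:345]
c=max(cv2.findContours(z,0,1)[0],key=cv2.contourArea); print(cv2.boundingRect(c)); r=cv2.minAreaRect(c); print(r)
Q=onz(f,c.reshape(-1,2),.166,P)[:,:2].astype(np.float32); r=cv2.minAreaRect(Q); print('phone top',r,cv2.boxPoints(r).round(3).tolist())
print(g[180,285:345,0].tolist())
print('dock',onz(f,[[285,121],[341,121],[341,208],[285,208]],.04,P).round(3).tolist())
print('tq2 top',onz(f,[[175,133],[210,120],[254,155],[240,182]],.156,P).round(3).tolist())
print('slot',proj(f,[[.5415,-.245,.04],[.5555,-.245,.04],[.543,-.247,.166],[.553,-.247,.166],[.543,-.325,.166],[.553,-.325,.166]],P).round(1).tolist())"
```

```text
(319, 147, 12, 79)
((324.29815673828125, 186.00523376464844), (10.208955764770508, 78.12833404541016), 1.005086064338684)
phone top ((0.5437854528427124, -0.2788850665092468), (0.009617554023861885, 0.0747990757226944), 1.7771636247634888) [[0.5379999876022339, -0.24199999868869781], [0.5400000214576721, -0.3160000145435333], [0.550000011920929, -0.3160000145435333], [0.546999990940094, -0.2409999966621399]]
[166, 182, 181, 165, 125, 107, 106, 105, 106, 106, 106, 107, 106, 108, 107, 108, 107, 108, 107, 104, 100, 108, 123, 129, 128, 130, 130, 128, 128, 129, 129, 129, 129, 132, 154, 202, 240, 251, 253, 253, 254, 254, 254, 253, 249, 228, 194, 186, 186, 184, 184, 182, 168, 125, 70, 46, 44, 44, 45, 44]
dock [[0.51, -0.226, 0.04], [0.579, -0.226, 0.04], [0.586, -0.339, 0.04], [0.511, -0.339, 0.04]]
tq2 top [[0.406, -0.23, 0.156], [0.439, -0.218, 0.156], [0.478, -0.25, 0.156], [0.464, -0.276, 0.156]]
slot [[310.2, 136.6], [321.3, 136.7], [324.9, 153.1], [335.9, 153.2], [321.3, 233.5], [331.6, 233.5]]
```

```bash
python3 -c "
from h import *
st(); step([.5445,-.280,.20],tool(np.deg2rad(1),0))"
```

```text
8.6 p [ 0.4986 -0.2826  0.3286] y [ 1.     0.002 -0.003] z [-0.003  0.002 -1.   ] F [ 0.5 -0.2 -0. ] j [-0.645 -0.108  1.61  -0.     1.642 -0.647] w 0.0853 0.0
shift [0.0038, 0.077, 0.2141] turn [-0.0018, -0.001, -0.01] | dist mm 137 deg 0.9
```

{"name": "apply_moves", "arguments": {"moves": [[[0.004,0.077,0.05],[-0.002,0,-0.01],0.6],[[0.004,0.077,0.12],[-0.002,0,-0.01],0.6],[[0.004,0.077,0.18],[-0.002,0,-0.01],0.6],[[0.004,0.077,0.214],[-0.002,0,-0.01],0.6],[[0.004,0.077,0.214],[-0.002,0,-0.01],0.6]]}}

```text
clock: 9.02
tcp_pos: [0.541, -0.2772, 0.1917]
tcp_rot: [-2.191, -2.231, 0.002]
force: [-1.4, 0.9, -1.5]
grip_width: 0.0514
grip_force: 0.0
```

{"name": "apply_moves", "arguments": {"moves": [[[0,0,0],[0,0,0],0.6],[[0,0,0],[0,0,0],0.6]]}}

```text
clock: 9.18
tcp_pos: [0.5451, -0.2811, 0.2026]
tcp_rot: [2.201, 2.238, 0.003]
force: [0.9, -0.1, 0.9]
grip_width: 0.051
grip_force: 0.0
```

```bash
python3 -c "
from h import *
st(); step([.5445,-.280,.134],tool(np.deg2rad(1),0)); s=status.sense(); f=optics.grab_frame('wrist'); f['pose']=(s['tcp_pos'],s['tcp_rot']); save('','pics/w6.png',f)
P=f['pose']; g=f['color'].astype(int)
m=((g[:,:,0]-g[:,:,2]>8)&(g[:,:,0]>150)).astype(np.uint8); x,y=proj(f,[.5445,-.28,.166],P)[0]; x=int(x);y=int(y);print(x,y)
z=m*0; z[y-90:y+90,x-40:x+40]=m[y-90:y+90,x-40:x+40]
c=max(cv2.findContours(z,0,1)[0],key=cv2.contourArea); print(cv2.boundingRect(c))
Q=onz(f,c.reshape(-1,2),.166,P)[:,:2].astype(np.float32); r=cv2.minAreaRect(Q); print('phone top',r)"
```

```text
9.18 p [ 0.5451 -0.2811  0.2026] y [1.    0.017 0.003] z [ 0.003 -0.    -1.   ] F [ 0.9 -0.1  0.9] j [-5.980e-01  4.200e-02  1.672e+00  1.000e-03  1.425e+00 -6.150e-01] w 0.051 0.0
shift [0.0019, -0.0012, 0.1143] turn [0.0017, 0.0002, -0.0005] | dist mm 69 deg 0.2
273 245
(265, 159, 18, 141)
phone top ((0.5444879531860352, -0.27281802892684937), (0.010268449783325195, 0.08589963614940643), 0.31540125608444214)
```

{"name": "apply_moves", "arguments": {"moves": [[[0.001,-0.001,0.04],[0.002,0,0],0.6],[[0.001,-0.001,0.08],[0.002,0,0],0.6],[[0.001,-0.001,0.114],[0.002,0,0],0.6],[[0.001,-0.001,0.114],[0.002,0,0],0.6],[[0.001,-0.001,0.114],[0.002,0,0],0.6]]}}

```text
clock: 9.65
tcp_pos: [0.5437, -0.2808, 0.1331]
tcp_rot: [-2.203, -2.237, 0.002]
force: [-0.6, -0.5, 0.9]
grip_width: 0.0513
grip_force: 0.0
```

{"name": "apply_moves", "arguments": {"moves": [[[0,0,0],[0,0,0],0],[[0,0,0],[0,0,0],0],[[0,0,0],[0,0,0],0],[[0,0,0],[0,0,0],0],[[0,0,0],[0,0,0],0]], "newtons": 40}}

```text
clock: 10.07
tcp_pos: [0.5443, -0.2813, 0.134]
tcp_rot: [-2.204, -2.239, 0.001]
force: [-0.4, 0.3, 6.1]
grip_width: 0.0101
grip_force: 40.2
```

```bash
python3 -c "
from h import *
st()"
```

```text
10.07 p [ 0.5443 -0.2813  0.134 ] y [ 1.     0.016 -0.001] z [-0.001 -0.001 -1.   ] F [-0.4  0.3  6.1] j [-5.980e-01  1.020e-01  1.728e+00 -1.000e-03  1.312e+00 -6.130e-01] w 0.0101 40.2
```

{"name": "apply_moves", "arguments": {"moves": [[[0,0,-0.02],[0,0,0],0],[[0,0,-0.06],[0,0,0],0],[[0,0,-0.12],[0,0,0],0],[[0,0,-0.18],[0,0,0],0],[[0,0,-0.24],[0,0,0],0]]}}

```text
clock: 10.48
tcp_pos: [0.5431, -0.2802, 0.2766]
tcp_rot: [-2.2, -2.235, 0.002]
force: [1.4, -1.0, -1.5]
grip_width: 0.0099
grip_force: 39.7
```

{"name": "apply_moves", "arguments": {"moves": [[[0,0,-0.05],[0,0,0],0],[[0,0,-0.1],[0,0,0],0],[[0,0,-0.1],[0,0,0],0],[[0,0,-0.1],[0,0,0],0]]}}

```text
clock: 10.82
tcp_pos: [0.5445, -0.2812, 0.3384]
tcp_rot: [2.203, 2.238, -0.001]
force: [-0.7, 0.4, -1.7]
grip_width: 0.0104
grip_force: 39.7
```

```bash
python3 -c "
from h import *
st(); s=save('scene','pics/s6.png')
g=s['color'].astype(int); p=status.sense()['tcp_pos']; print(proj(s,[p,p+[0,0,-.124]]).round())
a=cv2.imread('pics/s6.png');x,y=proj(s,p+[0,0,-.06])[0].astype(int)
cv2.imwrite('pics/c6.png',cv2.resize(a[max(0,y-75):y+75,x-100:x+100],(800,600)))
step([.53,.035,.36],tool(YS,.2))"
```

```text
10.82 p [ 0.5445 -0.2812  0.3384] y [1.    0.016 0.   ] z [ 0.    -0.001 -1.   ] F [-0.7  0.4 -1.7] j [-5.980e-01 -1.700e-02  1.508e+00 -1.000e-03  1.651e+00 -6.130e-01] w 0.0104 39.7
[[386. 160.]
 [378. 204.]]
shift [0.5266, -0.0149, -0.0397] turn [0.125, -0.0081, -0.0686] | dist mm 317 deg 12.9
```

View pics/c6.png

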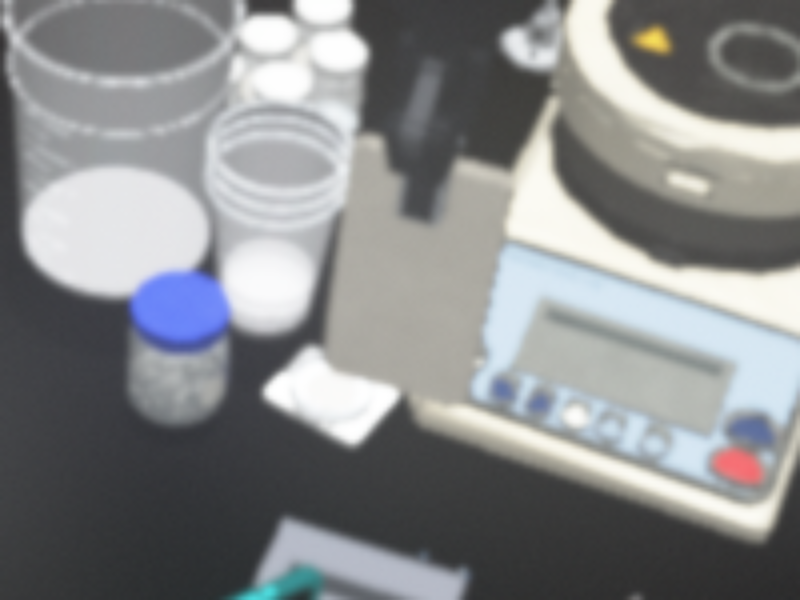

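The scene crop shows the phone hanging square in the fingers, gripped mid-width near its top, clear above the dock. Now carry it to the stand, and cross-check the stand pose from the scene camera.

{"name": "apply_moves", "arguments": {"moves": [[[0.526,-0.015,-0.04],[0.12,-0.008,-0.068],0],[[0.526,-0.015,-0.04],[0.12,-0.008,-0.068],0],[[0.526,-0.015,-0.04],[0.12,-0.008,-0.068],0],[[0.526,-0.015,-0.04],[0.12,-0.008,-0.068],0],[[0.526,-0.015,-0.04],[0.12,-0.008,-0.068],0]]}}

```text
clock: 11.28
tcp_pos: [0.5337, -0.0712, 0.3484]
tcp_rot: [-1.988, -2.249, 0.221]
force: [1.4, -0.7, -1.6]
grip_width: 0.0097
grip_force: 40.0
```

```bash
python3 -c "
from h import *
f=ld('pics/s0.png'); im=cv2.cvtColor(f['color'],cv2.COLOR_RGB2GRAY); m=(im>110).astype(np.uint8); z=m*0; z[184:242,216:284]=m[184:242,216:284]
c=cv2.convexHull(max(cv2.findContours(z,0,1)[0],key=cv2.contourArea)); P=onz(f,c.reshape(-1,2),.014,)[:,:2].astype(np.float32); r=cv2.minAreaRect(P); print(r,cv2.boxPoints(r).round(3).tolist())
st(); 
tcp=S([-.0415+.124*np.sin(.34),0,.0155+.124*np.cos(.34)])[0]; print(tcp)
step(tcp+[0,0,.2],tool(YS,.34))"
```

```text
((0.5683527588844299, 0.041102200746536255), (0.15839388966560364, 0.10536886751651764), 6.979904651641846) [[0.4830000102519989, 0.08399999886751175], [0.4959999918937683, -0.020999999716877937], [0.652999997138977, -0.0020000000949949026], [0.640999972820282, 0.10300000011920929]]
11.28 p [ 0.5337 -0.0712  0.3484] y [ 0.973  0.12  -0.196] z [-0.195 -0.022 -0.981] F [ 1.4 -0.7 -1.6] j [-0.236 -0.068  1.549 -0.07   1.845 -0.371] w 0.0097 40.0
[0.56485353 0.03998176 0.13240158]
shift [0.1775, 0.078, 0.0119] turn [0.0907, -0.0013, -0.0004] | dist mm 117 deg 8.2
```

{"name": "apply_moves", "arguments": {"moves": [[[0.177,0.078,0.012],[0.09,0,0],0],[[0.177,0.078,0.012],[0.09,0,0],0],[[0.177,0.078,0.012],[0.09,0,0],0],[[0.177,0.078,0.012],[0.09,0,0],0],[[0.177,0.078,0.012],[0.09,0,0],0]]}}

```text
clock: 11.7
tcp_pos: [0.5652, 0.0392, 0.332]
tcp_rot: [-1.913, -2.171, 0.372]
force: [1.0, -0.1, -2.1]
grip_width: 0.0096
grip_force: 40.6
```

{"name": "apply_moves", "arguments": {"moves": [[[0,0,0],[0,0,0],0],[[0,0,0],[0,0,0],0],[[0,0,0],[0,0,0],0]]}}

```text
clock: 11.95
tcp_pos: [0.5658, 0.0364, 0.3356]
tcp_rot: [-1.922, -2.169, 0.366]
force: [-0.1, 0.6, -2.0]
grip_width: 0.0099
grip_force: 40.6
```

```bash
python3 -c "
from h import *
st(); t=np.array([.5649,.0400,.1324])
step(t+[0,0,.05],tool(YS,.34)); step(t+[0,0,.02],tool(YS,.34))"
```

```text
11.95 p [0.5658 0.0364 0.3356] y [ 0.938  0.114 -0.328] z [-0.325 -0.04  -0.945] F [-0.1  0.6 -2. ] j [-0.041  0.094  1.423 -0.057  1.954 -0.174] w 0.0099 40.6
shift [0.0063, 0.0829, 0.2414] turn [0.0039, -0.0003, -0.0018] | dist mm 153 deg 0.4
shift [0.0064, 0.0993, 0.2887] turn [0.0039, -0.0003, -0.0018] | dist mm 183 deg 0.4
```

Going down vertically to 50 mm above seat.

{"name": "apply_moves", "arguments": {"moves": [[[0.006,0.02,0.06],[0.004,0,-0.002],0],[[0.006,0.04,0.12],[0.004,0,-0.002],0],[[0.006,0.06,0.18],[0.004,0,-0.002],0],[[0.006,0.083,0.241],[0.004,0,-0.002],0],[[0.006,0.083,0.241],[0.004,0,-0.002],0]]}}

```text
clock: 12.37
tcp_pos: [0.5603, 0.0401, 0.174]
tcp_rot: [-1.906, -2.159, 0.383]
force: [-2.5, -0.3, -3.8]
grip_width: 0.01
grip_force: 40.5
```

{"name": "apply_moves", "arguments": {"moves": [[[0,0,0],[0,0,0],0],[[0,0,0],[0,0,0],0],[[0,0,0],[0,0,0],0]]}}

```text
clock: 12.62
tcp_pos: [0.5674, 0.0406, 0.1868]
tcp_rot: [-1.917, -2.174, 0.366]
force: [0.4, -0.4, -1.9]
grip_width: 0.01
grip_force: 40.6
```

```bash
python3 -c "
from h import *
st(); t=np.array([.5649,.0400,.1324])
for h in (.03,.015,.006): step(t+[0,0,h],tool(YS,.34))
s=status.sense(); f=optics.grab_frame('wrist'); f['pose']=(s['tcp_pos'],s['tcp_rot']); save('','pics/w7.png',f); a=save('scene','pics/s7.png')
w=cv2.imread('pics/w7.png'); x=cv2.imread('pics/s7.png')[140:260,180:340]
cv2.imwrite('pics/c7.png',np.hstack([cv2.resize(w,(400,300)),cv2.resize(x,(400,300),interpolation=cv2.INTER_CUBIC)]))"
```

```text
12.62 p [0.5674 0.0406 0.1868] y [ 0.937  0.118 -0.327] z [-0.325 -0.041 -0.945] F [ 0.4 -0.4 -1.9] j [-0.034  0.175  1.582 -0.053  1.714 -0.158] w 0.01 40.6
shift [-0.0004, 0.0093, 0.0398] turn [0.0041, 0.0005, 0.0008] | dist mm 25 deg 0.4
shift [-0.0004, 0.0175, 0.0635] turn [0.0041, 0.0005, 0.0008] | dist mm 39 deg 0.4
shift [-0.0004, 0.0224, 0.0776] turn [0.0041, 0.0005, 0.0008] | dist mm 48 deg 0.4
```

View pics/c7.png

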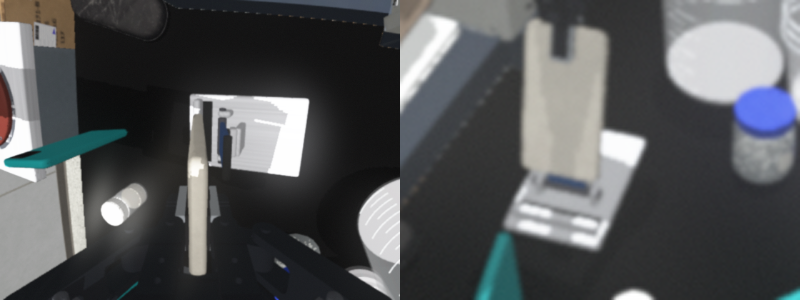

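Wrist view: the phone's edge lies along the tool axis at column 197, its lower end over the front of the stand with the leg behind it at (222,140). Scene crop: the phone's plain side faces front, centred over the lip. Lowering in small steps.

{"name": "apply_moves", "arguments": {"moves": [[[0,0.004,0.016],[0.004,0,0],0],[[0,0.009,0.034],[0.004,0,0],0],[[0,0.013,0.05],[0.004,0,0],0],[[0,0.017,0.061],[0.004,0,0],0],[[0,0.017,0.061],[0.004,0,0],0]]}}

```text
clock: 13.13
tcp_pos: [0.5621, 0.0407, 0.1432]
tcp_rot: [-1.908, -2.165, 0.38]
force: [-0.1, 0.5, -1.6]
grip_width: 0.0099
grip_force: 40.6
```

{"name": "apply_moves", "arguments": {"moves": [[[0,0,0],[0,0,0],0],[[0,0,0],[0,0,0],0]]}}

```text
clock: 13.3
tcp_pos: [0.5625, 0.0407, 0.1444]
tcp_rot: [-1.909, -2.166, 0.379]
force: [0.4, 0.0, -1.9]
grip_width: 0.0101
grip_force: 40.6
```

```bash
python3 -c "
from h import *
st(); t=np.array([.5649,.0400,.1324])
for h in (.008,.004,0): step(t+[0,0,h],tool(YS,.34))
s=status.sense(); q=R.from_rotvec(s['tcp_rot'])
print('bottom in stand',(RS.T@(s['tcp_pos']+q.apply([0,0,.124])-OS)).round(4),'lean',np.arcsin(np.hypot(*q.as_matrix()[:2,2])))"
```

```text
13.3 p [0.5625 0.0407 0.1444] y [ 0.933  0.118 -0.34 ] z [-0.337 -0.042 -0.94 ] F [ 0.4  0.  -1.9] j [-0.033  0.211  1.617 -0.053  1.656 -0.155] w 0.0101 40.6
shift [-0.0017, 0.0058, 0.0049] turn [-0.0044, -0.0, 0.0014] | dist mm 5 deg 0.4
shift [-0.0017, 0.0081, 0.0112] turn [-0.0044, -0.0, 0.0014] | dist mm 8 deg 0.4
shift [-0.0017, 0.0103, 0.0174] turn [-0.0044, -0.0, 0.0014] | dist mm 12 deg 0.4
bottom in stand [-0.0445  0.001   0.0277] lean 0.3469853156193668
```

{"name": "apply_moves", "arguments": {"moves": [[[-0.001,0.004,0.001],[-0.004,0,0.001],0],[[-0.001,0.006,0.005],[-0.004,0,0.001],0],[[-0.001,0.008,0.01],[-0.004,0,0.001],0],[[-0.001,0.008,0.01],[-0.004,0,0.001],0]]}}

```text
clock: 13.63
tcp_pos: [0.5649, 0.0404, 0.1367]
tcp_rot: [-1.914, -2.168, 0.373]
force: [0.2, 0.3, -1.8]
grip_width: 0.0099
grip_force: 40.5
```

{"name": "apply_moves", "arguments": {"moves": [[[0,0.001,0.003],[0,0,0],0],[[0,0.001,0.003],[0,0,0],0]]}}

```text
clock: 13.8
tcp_pos: [0.5651, 0.0404, 0.1353]
tcp_rot: [-1.914, -2.169, 0.373]
force: [-0.5, 0.3, -2.4]
grip_width: 0.0095
grip_force: 40.6
```

{"name": "apply_moves", "arguments": {"moves": [[[0,0.001,0.003],[0,0,0],0],[[0,0.001,0.003],[0,0,0],0]]}}

```text
clock: 13.97
tcp_pos: [0.5651, 0.0404, 0.1335]
tcp_rot: [-1.915, -2.169, 0.372]
force: [0.2, 0.5, -1.6]
grip_width: 0.0104
grip_force: 40.6
```

```bash
cat >> h.py <<'E'
def bot():
    st(); s=status.sense(); q=R.from_rotvec(s['tcp_rot'])
    print('bottom in stand',(RS.T@(s['tcp_pos']+q.apply([0,0,.124])-OS)).round(4),'lean',np.arcsin(np.hypot(*q.as_matrix()[:2,2])).round(3))
E
python3 -c "
from h import *
bot()"
```

```text
13.97 p [0.5651 0.0404 0.1335] y [ 0.935  0.117 -0.334] z [-0.331 -0.041 -0.943] F [ 0.2  0.5 -1.6] j [-0.034  0.223  1.622 -0.053  1.633 -0.153] w 0.0104 40.6
bottom in stand [-0.0412  0.0004  0.0166] lean 0.34
```

{"name": "apply_moves", "arguments": {"moves": [[[0,0.0005,0.0015],[0,0,0],0],[[0,0.0005,0.0015],[0,0,0],0]]}}

```text
clock: 14.13
tcp_pos: [0.5652, 0.0404, 0.1328]
tcp_rot: [-1.915, -2.169, 0.372]
force: [0.6, -0.7, -2.3]
grip_width: 0.0099
grip_force: 40.6
```

{"name": "apply_moves", "arguments": {"moves": [[[0,0.0005,0.0015],[0,0,0],0],[[0,0.0005,0.0015],[0,0,0],0]]}}

```text
clock: 14.3
tcp_pos: [0.5654, 0.0404, 0.1325]
tcp_rot: [-1.915, -2.169, 0.372]
force: [0.5, -0.1, 0.4]
grip_width: 0.0099
grip_force: 40.9
```

{"name": "apply_moves", "arguments": {"moves": [[[0,0.0003,0.001],[0,0,0],0],[[0,0.0003,0.001],[0,0,0],0]]}}

```text
clock: 14.47
tcp_pos: [0.5656, 0.0404, 0.1324]
tcp_rot: [-1.915, -2.17, 0.371]
force: [-0.5, 0.4, 3.3]
grip_width: 0.0101
grip_force: 41.4
```

{"name": "apply_moves", "arguments": {"moves": [[[0,0.002,0],[0.006,0,0],0],[[0,0.004,0],[0.012,0,0],0],[[0,0.004,0],[0.012,0,0],0]]}}

```text
clock: 14.72
tcp_pos: [0.5681, 0.0407, 0.1315]
tcp_rot: [-1.905, -2.158, 0.391]
force: [0.7, 0.3, 6.7]
grip_width: 0.0099
grip_force: 41.7
```

{"name": "apply_moves", "arguments": {"moves": [[[0,0.002,0],[0.006,0,0],0],[[0,0.002,0],[0.006,0,0],0]]}}

```text
clock: 14.88
tcp_pos: [0.5689, 0.0408, 0.1312]
tcp_rot: [-1.899, -2.152, 0.402]
force: [-1.8, -0.3, 7.1]
grip_width: 0.01
grip_force: 41.7
```

{"name": "apply_moves", "arguments": {"moves": [[[0,0.002,0],[0.006,0,0],0],[[0,0.002,0],[0.006,0,0],0]]}}

```text
clock: 15.05
tcp_pos: [0.5691, 0.0408, 0.1306]
tcp_rot: [-1.893, -2.144, 0.414]
force: [-2.6, -0.4, 7.9]
grip_width: 0.0097
grip_force: 41.6
```

```bash
python3 -c "
from h import *
bot()"
```

```text
15.05 p [0.5691 0.0408 0.1306] y [ 0.921  0.115 -0.372] z [-0.369 -0.046 -0.928] F [-2.6 -0.4  7.9] j [-0.03   0.262  1.588 -0.058  1.669 -0.149] w 0.0097 41.6
bottom in stand [-0.042   0.0003  0.0155] lean 0.381
```

{"name": "apply_moves", "arguments": {"moves": [[[0,0,0],[0,0,0],0.15],[[0,0,0],[0,0,0],0.22],[[0,0,0],[0,0,0],0.22],[[0,0,0],[0,0,0],0.22],[[0,0,0],[0,0,0],0.22]], "newtons": 20}}

```text
clock: 15.47
tcp_pos: [0.5696, 0.041, 0.1292]
tcp_rot: [-1.895, -2.146, 0.41]
force: [-0.1, 0.1, -0.5]
grip_width: 0.0186
grip_force: 0.0
```

{"name": "apply_moves", "arguments": {"moves": [[[0,0,-0.02],[0,0,0],0.22],[[0,0,-0.05],[0,0,0],0.22],[[0,0,-0.1],[0,0,0],0.22],[[0,0,-0.15],[0,0,0],0.22],[[0,0,-0.2],[0,0,0],0.22]]}}

```text
clock: 15.88
tcp_pos: [0.6141, 0.0465, 0.2432]
tcp_rot: [-1.895, -2.147, 0.41]
force: [0.4, -0.3, 0.1]
grip_width: 0.0189
grip_force: 0.0
```

```bash
python3 -c "
from h import *
st(); a=save('scene','pics/s8.png'); b=save('top','pics/t8.png')
for f in (a,b):
  g=f['color'].astype(int); m=((g[:,:,0]-g[:,:,2]>6)&(g[:,:,0]>90)).astype(np.uint8)
  def model(lean): 
    u=np.array([np.sin(lean),0,np.cos(lean)]);n=np.array([np.cos(lean),0,-np.sin(lean)]); o=np.array([-.018,0,.089])
    return S([o+u*.078*k+[0,y,0] for k in(1,-1) for y in(.039,-.039)])
  Q=proj(f,model(.42)); print('expected front corners',Q.round(1).tolist()); x0,y0=Q.min(0).astype(int)-15;x1,y1=Q.max(0).astype(int)+15
  z=m*0;z[y0:y1,x0:x1]=m[y0:y1,x0:x1]; cs=cv2.findContours(z,0,1)[0]; c=max(cs,key=cv2.contourArea); print(cv2.contourArea(c),cv2.boxPoints(cv2.minAreaRect(c)).round(1).tolist())
x=cv2.imread('pics/s8.png')[140:260,180:340];y=cv2.imread('pics/t8.png')[150:240,170:290]
cv2.imwrite('pics/c8.png',np.hstack([cv2.resize(x,(400,300),interpolation=cv2.INTER_CUBIC),cv2.resize(y,(400,300),interpolation=cv2.INTER_CUBIC)]))"
```

```text
15.88 p [0.6141 0.0465 0.2432] y [ 0.923  0.115 -0.368] z [-0.365 -0.046 -0.93 ] F [ 0.4 -0.3  0.1] j [-0.021  0.273  1.38  -0.056  1.861 -0.151] w 0.0189 0.0
expected front corners [[232.6, 164.4], [263.7, 171.0], [228.3, 223.0], [257.8, 230.1]]
1774.5 [[227.0, 224.39999389648438], [232.5, 163.1999969482422], [265.29998779296875, 166.1999969482422], [259.70001220703125, 227.3000030517578]]
expected front corners [[199.6, 179.6], [235.4, 175.3], [211.9, 214.4], [243.5, 210.7]]
1172.0 [[200.39999389648438, 177.39999389648438], [235.39999389648438, 169.3000030517578], [244.5, 208.5], [209.39999389648438, 216.60000610351562]]
```

{"name": "apply_moves", "arguments": {"moves": [[[0,0,-0.05],[0,0,0],0.22],[[0,0,-0.08],[0,0,0],0.22],[[0,0,-0.08],[0,0,0],0.22],[[0,0,-0.08],[0,0,0],0.22],[[0,0,-0.08],[0,0,0],0.22]]}}

```text
clock: 16.4
tcp_pos: [0.6305, 0.0486, 0.2845]
tcp_rot: [-1.894, -2.146, 0.411]
force: [0.1, -1.0, -0.4]
grip_width: 0.0189
grip_force: 0.0
```

{"name": "apply_moves", "arguments": {"moves": [[[0,0,0],[0,0,0],0.22],[[0,0,0],[0,0,0],0.22],[[0,0,0],[0,0,0],0.22]]}}

```text
clock: 16.65
tcp_pos: [0.6305, 0.0486, 0.2846]
tcp_rot: [-1.894, -2.145, 0.412]
force: [-0.3, 0.5, -0.1]
grip_width: 0.0188
grip_force: 0.0
```

```bash
python3 -c "
from h import *
st(); a=optics.grab_frame('scene'); f=a
g=f['color'].astype(int); m=((g[:,:,0]-g[:,:,2]>6)&(g[:,:,0]>90)).astype(np.uint8); z=m*0;z[150:240,215:280]=m[150:240,215:280]
c=max(cv2.findContours(z,0,1)[0],key=cv2.contourArea); print(cv2.contourArea(c),cv2.boxPoints(cv2.minAreaRect(c)).round(1).tolist(), cv2.approxPolyDP(c,4,True).reshape(-1,2).tolist())
print(job.finish_job())"
```

```text
16.65 p [0.6305 0.0486 0.2846] y [ 0.922  0.115 -0.371] z [-0.368 -0.046 -0.929] F [-0.3  0.5 -0.1] j [-0.018  0.293  1.288 -0.056  1.936 -0.152] w 0.0188 0.0
1754.5 [[225.89999389648438, 223.60000610351562], [232.8000030517578, 163.0], [265.6000061035156, 166.6999969482422], [258.70001220703125, 227.3000030517578]] [[235, 164], [231, 220], [258, 227], [264, 171]]
the job is handed in; nothing more can be done
None
```

I pressed the leg against its stop at about 12 N and set the phone on the ledge, leaning on the leg and released; the job was handed in at 16.7 s, and no verdict came back.

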